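Load the analyser's reagent drawer

ROBOT

A 6-joint arm with a two-finger parallel gripper is mounted at the origin on the work surface. World frame = base frame: x ahead of the robot, y to its left, z up, the work surface at z = 0. Lengths are in m, angles in rad, forces in N, time in s.
With the tool pointing down it reaches from about 0.425 to 0.95 m from the base axis. Payload 3.5 kg.
Tool frame: the origin (TCP) lies at the very end of the fingers, on their centre line; the grasp point (between the pads) lies 19 mm behind it (ctrl.pinch_z is the distance from the TCP to the grasp point, in m); z points along the fingers, y is the line along which they close (so a half turn about z gives the same grasp; the last joint's range is limited). The gripper opens to 85 mm and grips with 20 to 120 N. Pads are 22 mm wide; open, the fingers measure 114 mm over their backs; the gripper's body (76 mm by 85 mm) begins 54 mm behind the grasp point. The pads swing forward as they close: fully open they stand 13 mm farther back than shut.
Start: joints at [0.986, 0.286, 1.577, -0, 1.279, -0.15], TCP at [0.284, 0.612, 0.231] pointing down, gripper open.
Joint ranges: [-2.77, 2.77], [-0.9, 2.22], [0.21, 2.48], [-1.53, 4.67], [0.24, 2.81], [-2.84, 2.84]. Speed limits (rad/s): [2.79, 2.79, 3.14, 3.14, 3.14, 3.14].

INTERFACE

Orientations are given as a unit quaternion [x, y, z, w].
In Python, from plant import ctrl gives the robot as it stands. The module is installed in compiled form; this text tells all that it offers.
- The arm moves only by the shell command python3 -m crank 'ROWS' [OPENING] [FORCE]. ROWS is JSON, a list of rows, each a list of 6 numbers: the shift along the tool's x, y, z in cm, then the turn, a rotation vector about the tool's x, y, z in rad. In form: [[tx, ty, tz, rx, ry, rz], ...]. A call has 1 to 10 rows; each row is the pose to reach, as a shift and turn from the pose commanded when the call began, along the tool's axes at that moment; what a row does not reach only later rows make up. A row lasts 1/10 s, in which the tool goes at most 50 mm and 8.59 degrees, less where a joint would pass 70% of its speed; a pose out of reach is approached as far as the arm can. A call with a gripper value outside its range is refused whole. OPENING is the opening, from 0 (shut) to 1 (fully open), set as the call begins (- or left out, the last holds). The fingers move at their own pace and stop on an object; FORCE is the grip in N (left out, the last holds). Time passes only in rows, so rows that repeat a pose let the fingers close. It gives the time, the measured TCP pose, the force, the opening and the grip force at its end, in the units of the state.
- ctrl.get_state(): the state, without advancing time (a new reading comes with each control period).
- ctrl.read_camera(name): name is "scene" or "top" or "wrist"; returns (picture, depth): 384x512x3 uint8, blue, green, red; 384x512 float32, m along the optical axis (not along the pixel's ray), 0 where there is no reading.
- ctrl.camera_info(name): a dict with "K" (3x3 intrinsics, pixels), "origin" and "orientation" of the camera in the world. Camera axes: x right, y down, z forward; pixel columns grow to the right and rows downward; lengths in m; the calibration is good to about 2 mm. The wrist camera is an equidistant fisheye: a pixel r from the principal point sees the ray r / f radians off the axis. A picture is of the moment at which its call begins: read the wrist's pose just before it. camera_info takes no time and is no camera call; for the wrist camera it gives the pose at the moment of the call.
- ctrl.sign_off(): hands the job in; it is judged then, once.
The state is a dict: "time": time; "qpos": joint angles; "dq": joint speeds; "joint_efforts": joint torques, N m; "eef_pos": TCP position; "tcp_rot": TCP orientation; "contact_force": force on the tool from outside, world axes, zero at the start; "wrist_torque": the same for the moment, N m; "opening": opening from 0.0 (shut) to 1.0 (fully open); "finger_force": force on a finger pad.
Only numpy, scipy, OpenCV 4.12 (cv2) and the standard library are available. Lean on these libraries where they do the work, as an engineer would, in place of code of your own. Each camera call takes 0.05 s, during which the arm holds its last target. There are 200 camera calls.

TASK

Pull the analyser's reagent drawer fully out to its stop, then pack the three new reagents (the white and blue cassette, the amber jar and the white square bottle with the red cap) into it beside the black pack that is already there, all four standing upright and flat on the drawer floor. To make room, push the black pack up against either side wall of the drawer without lifting or tipping it; set the new ones down rather than dropping them, keep them upright, leave the drawer fully out, and do not disturb the other things on the bench.

Things in the scene. Friction and masses are not known exactly. Their poses are not given: they have to be found in the camera images.
- drawer (a joint): Reagent drawer of the white desktop analyser at the back of the bench, in m: 0 shut, 0.17 pulled fully out to its stop. It slides along its own -x (towards the robot). It stays where it is left; moving it takes about 3 N.
- drawer_in (a point): Centre of the drawer's inner floor, 22 mm above the bench; moves with it. x into the analyser (against opening), y across, z up. Inner size 140 (x) by 182 (y) mm; side and back walls 5 mm thick, 40 mm high inside; front panel 12 mm thick, 101 mm high inside. Fully out, the back wall is 25 mm clear of the analyser's front; its top edge is 145 mm above the bench, a 210 mm part starts 110 mm back.
- drawer_handle (a point): Middle of the dark steel bar handle on the drawer front: a round bar about 10 mm thick, 100 mm long along the drawer's y, 35 mm in front of the panel face, 105 mm above the bench (40 mm below the analyser's top edge). Axes as the drawer's.
- used_pack: Black reagent pack with a grey top and three orange dots, already in use and standing loose in the drawer (hidden until the drawer is pulled): 110 mm (x) by 48 mm (y) by 70 mm high, no grip on it. Origin: centre of its underside.
- cassette: New white and blue reagent cassette: body 124 mm (x) by 60 mm (y) by 70 mm high; on its top in the middle a blue upright grip fin 56 mm long (x), 14 mm thick (y), 28 mm high. Origin: centre of its underside.
- amber_jar: New round amber reagent jar with a paper band: 62 mm diameter, 70 mm high to the shoulder, then a white cap 40 mm diameter and 28 mm high. Origin: centre of its underside.
- square_bottle: New white square reagent bottle with a red band: 62 by 62 mm, 70 mm high to the shoulder, then a round red cap 40 mm diameter and 28 mm high. Origin: centre of its underside, x and y square to its sides.
- tip_box: Bystander: green pipette-tip box with clear lid, 74 by 59 by 77 mm. Origin: centre of its underside.
- tube_rack: Bystander: yellow rack 64 by 64 mm with four capped tubes, 89 mm high. Origin: centre of its underside.
- wipes_pot: Bystander: white round pot with a green lid, 76 mm diameter, 90 mm high. Origin: centre of its underside.
Mind the look-alikes: they are no part of the job. Leave any purple look-alike of the square_bottle alone.

How it is judged:
On the way:
1. the drawer is pulled out to its stop (at least 162 mm) (value of joint drawer above 0.162 m), for 0.2 s.
At the end, for the whole second after the job is handed in: Drawer still at least 160 mm out; black pack, cassette, amber jar and square bottle all inside it, undersides within 6 mm of its floor, upright within 0.08 rad, at rest; the black pack's centre at least 60 mm off the drawer's middle line (67 mm: touching a side wall) (value of joint drawer above 0.16 m and x of used_pack in the frame of drawer_in between -0.07 and 0.07 m and y of used_pack in the frame of drawer_in between -0.091 and 0.091 m and z of used_pack in the frame of drawer_in between -0.006 and 0.006 m and angle between each of used_pack, cassette, amber_jar, square_bottle's own z axis and vertical below 0.08 rad and linear speed of each of used_pack, cassette, amber_jar, square_bottle below 0.02 m/s and x of cassette in the frame of drawer_in between -0.07 and 0.07 m and y of cassette in the frame of drawer_in between -0.091 and 0.091 m and z of cassette in the frame of drawer_in between -0.006 and 0.006 m and x of amber_jar in the frame of drawer_in between -0.07 and 0.07 m and y of amber_jar in the frame of drawer_in between -0.091 and 0.091 m and z of amber_jar in the frame of drawer_in between -0.006 and 0.006 m and x of square_bottle in the frame of drawer_in between -0.07 and 0.07 m and y of square_bottle in the frame of drawer_in between -0.091 and 0.091 m and z of square_bottle in the frame of drawer_in between -0.006 and 0.006 m and (y of used_pack in the frame of drawer_in above 0.06 m or y of used_pack in the frame of drawer_in below -0.06 m)).
It fails at once if the pack already in the drawer is lifted off the drawer floor (more than 12 mm) or tipped (more than 0.25 rad) (z of used_pack in the frame of drawer_in above 0.012 m or angle between used_pack's own z axis and vertical above 0.25 rad).
It fails at once if a new item is dropped into the drawer (falls free from more than about 25 mm, faster than 0.7 m/s) instead of being set down ((linear speed of cassette above 0.7 m/s and contact force between the fingers and cassette below 0.05 N and horizontal distance between cassette and drawer_in below 0.12 m) or (linear speed of amber_jar above 0.7 m/s and contact force between the fingers and amber_jar below 0.05 N and horizontal distance between amber_jar and drawer_in below 0.12 m) or (linear speed of square_bottle above 0.7 m/s and contact force between the fingers and square_bottle below 0.05 N and horizontal distance between square_bottle and drawer_in below 0.12 m)).
It fails at once if a new item is tipped over (more than 0.6 rad) (angle between any of cassette, amber_jar, square_bottle's own z axis and vertical above 0.6 rad).
It fails at once if another thing on the bench is shifted by more than 30 mm or knocked over (0.3 rad) (distance of any of tip_box, tube_rack, wipes_pot from where it was at the start of the episode above 0.03 m or angle between any of tip_box, tube_rack, wipes_pot's own z axis and vertical above 0.3 rad).
It also fails if it takes over 72 s, if anything falls off the work surface, if the arm or the gripper's body presses on something with over 40 N, if the wrist force passes 120 N, or if a joint passes its speed limit or range.

## Working session

There is one attempt and no reset: what is moved stays moved. The work goes in short steps, Python scripts to look and compute and a shell command to move; the robot and the scene stay as the last step left them, time stands still between calls to the robot, and variables do not carry over. Pictures are saved under pics/ and viewed, at most 10 in all, crops included, and the job is handed in when it is done.

```bash
mkdir -p pics
cat > h.py <<'E'
import numpy as np, cv2
from scipy.spatial.transform import Rotation as R
from plant import ctrl
def pts(name, d, info):
    K=np.array(info["K"]); v,u=np.mgrid[0:d.shape[0],0:d.shape[1]]
    c=np.stack([(u-K[0,2])/K[0,0]*d,(v-K[1,2])/K[1,1]*d,d],-1)
    return c@R.from_quat(info["orientation"]).as_matrix().T+np.array(info["origin"])
E
python3 - <<'E'
from h import *
s=ctrl.get_state(); print({k:np.round(v,3) for k,v in s.items()})
for n in("scene","top"):
    im,d=ctrl.read_camera(n); i=ctrl.camera_info(n); print(n,i)
    cv2.imwrite(f"pics/{n}0.png",im); np.savez(f"{n}0.npz",im=im,d=d,P=pts(n,d,i))
E
```

```text
{'time': np.float64(0.0), 'qpos': array([ 0.986,  0.287,  1.578, -0.   ,  1.279, -0.15 ]), 'dq': array([-0.   ,  0.001, -0.   , -0.   , -0.002, -0.   ]), 'joint_efforts': array([-1.0000e-03, -4.0597e+01, -2.9263e+01, -0.0000e+00,  6.0000e-03,
        0.0000e+00]), 'eef_pos': array([0.284, 0.612, 0.23 ]), 'tcp_rot': array([ 0.216,  0.976, -0.001, -0.   ]), 'contact_force': array([ 0.192,  0.306, -0.053]), 'wrist_torque': array([-0.017,  0.022, -0.011]), 'finger_force': np.float64(0.0), 'opening': np.float64(0.997)}
scene {'K': array([[477.56779372,   0.        , 263.70115393],
       [  0.        , 477.56779372, 185.37418773],
       [  0.        ,   0.        ,   1.        ]]), 'origin': array([0.87487913, 0.75625252, 1.50550175]), 'orientation': array([ 0.20085056,  0.94371463, -0.25568716, -0.06071106])}
top {'K': array([[456.47258169,   0.        , 256.42912062],
       [  0.        , 456.47258169, 190.41777733],
       [  0.        ,   0.        ,   1.        ]]), 'origin': array([ 0.32659759, -0.01416288,  1.31924045]), 'orientation': array([ 0.71112662, -0.69902046,  0.05510993, -0.05130524])}
```

View pics/scene0.png

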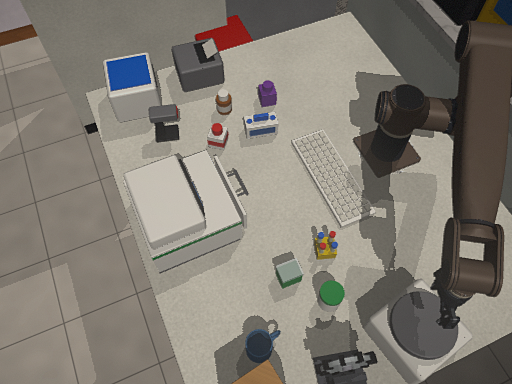

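View pics/top0.png

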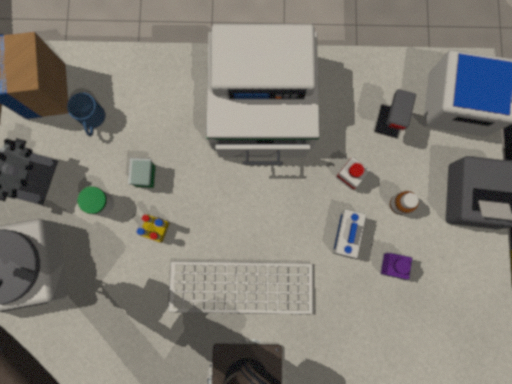

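The top view has the square bottle at (352,172), the jar at (405,202), the cassette at (349,233) and the handle at about (265,158). Purple is the look-alike. Bystanders are on the left at (141,172), (92,200) and (153,228).

Run:
```python
from h import *
for n,boxes in (("top",dict(bottle=(335,155,372,192),jar=(388,188,422,216),cass=(330,205,370,260),handle=(238,140,312,170),tip=(125,155,157,190),rack=(133,212,172,243),purple=(380,250,415,280))),):
    z=np.load(n+"0.npz"); im,d,P=z["im"],z["d"],z["P"]
    hsv=cv2.cvtColor(im,cv2.COLOR_BGR2HSV)
    for k,(a,b,c,e) in boxes.items():
        p=P[b:e,a:c].reshape(-1,3); dd=d[b:e,a:c].ravel(); m=(p[:,2]>0.03)&(dd>0)
        print(k,"zq",np.percentile(p[m,2],[5,50,95,99]).round(3))
        for lo,hi in((.06,.08),(.085,.11),(.11,.17)):
            q=p[m&(p[:,2]>lo)&(p[:,2]<hi)]
            if len(q)>8:
                r=cv2.minAreaRect((q[:,:2]*1000).astype(np.float32)); print("  ",lo,len(q),"mean",q.mean(0).round(4),"rect",np.round(r[0],1),np.round(r[1],1),round(r[2],1))
    # drawer front panel & analyser front edge
    for u in (212,225,240,265,290,300,312): 
        print(u,[tuple(P[v,u].round(3)) for v in (132,136,140,144,147,150,152,158)])
```

```text
bottle zq [0.044 0.071 0.1   0.102]
   0.06 303 mean [ 0.5716 -0.2878  0.0698] rect [ 574.8 -291.5] [61.9 62.6] 52.3
   0.085 178 mean [ 0.5744 -0.2908  0.0971] rect [ 574.7 -292.3] [39.3 37.3] 86.5
jar zq [0.041 0.072 0.101 0.103]
   0.06 212 mean [ 0.4898 -0.428   0.0697] rect [ 493.1 -435.6] [60.1 61. ] 27.9
   0.085 184 mean [ 0.4931 -0.4346  0.0975] rect [ 493.3 -435.5] [38.5 37.8] 5.3
cass zq [0.049 0.07  0.098 0.101]
   0.06 876 mean [ 0.4023 -0.2776  0.0702] rect [ 403.  -279.1] [ 61.2 123.9] 77.6
   0.085 126 mean [ 0.4028 -0.2784  0.0969] rect [ 403.2 -279.1] [14.5 56.6] 76.9
handle zq [0.037 0.107 0.125 0.127]
   0.06 133 mean [ 0.633  -0.0733  0.0689] rect [642.2 -68.2] [ 41.8 205.1] 0.7
   0.085 318 mean [ 0.6106 -0.0505  0.1025] rect [620.1 -67.6] [ 73.3 202.4] 1.1
   0.11 439 mean [ 0.6214 -0.059   0.1201] rect [611.9 -68.8] [ 59.3 199.8] 5.6
tip zq [0.042 0.076 0.081 0.082]
   0.06 528 mean [0.5628 0.3048 0.0756] rect [564.4 306.1] [59.9 74.8] 89.0
rack zq [0.036 0.043 0.091 0.093]
   0.06 25 mean [0.4093 0.2632 0.0689] rect [409.7 262.7] [43.6 55. ] 73.1
   0.085 169
[... 2921 characters left out ...]
.float64(-0.134), np.float64(0.127)), (np.float64(0.623), np.float64(-0.136), np.float64(0.112)), (np.float64(0.624), np.float64(-0.138), np.float64(0.083)), (np.float64(0.626), np.float64(-0.147), np.float64(0.0))]
312 [(np.float64(0.665), np.float64(-0.164), np.float64(0.142)), (np.float64(0.653), np.float64(-0.164), np.float64(0.146)), (np.float64(0.652), np.float64(-0.169), np.float64(0.108)), (np.float64(0.652), np.float64(-0.174), np.float64(0.066)), (np.float64(0.652), np.float64(-0.178), np.float64(0.032)), (np.float64(0.651), np.float64(-0.182), np.float64(0.001)), (np.float64(0.643), np.float64(-0.182), np.float64(0.006)), (np.float64(0.625), np.float64(-0.181), np.float64(0.007))]
```

Run:
```python
from h import *
z=np.load("top0.npz"); im,d,P=z["im"],z["d"],z["P"]
def edge(q):
    r=cv2.minAreaRect((q[:,:2]*1000).astype(np.float32)); b=cv2.boxPoints(r); e=[b[1]-b[0],b[2]-b[1]]; e=max(e,key=np.linalg.norm)
    return np.round(r[0],1),np.round(r[1],1),round(np.degrees(np.arctan2(e[1],e[0])),1)
def box(a,b,c,e,lo,hi):
    p=P[b:e,a:c].reshape(-1,3); dd=d[b:e,a:c].ravel(); return p[(dd>0)&(p[:,2]>lo)&(p[:,2]<hi)]
print("bottle",edge(box(335,155,372,192,.066,.074)))
print("cass",edge(box(330,205,370,260,.066,.074)),"fin",edge(box(330,205,370,260,.09,.11)))
h=box(200,150,330,172,.09,.125); h=h[h[:,0]<.603]
print("handle",len(h),h.min(0),h.max(0),h.mean(0),np.polyfit(h[:,1],h[:,0],1),edge(h))
p=box(200,140,330,155,.118,.13); print("panel top",p.min(0),p.max(0),edge(p),np.polyfit(p[:,1],p[:,0],1))
f=box(200,140,330,160,.03,.115); f=f[(f[:,0]>.612)&(f[:,0]<.632)&(abs(f[:,1]+.03)<.12)];print("panel face",len(f),np.polyfit(f[:,1],f[:,0],1))
# analyser front: top plane z~.145 min x per column
a=box(205,100,325,140,.141,.149); print("analyser top",a[:,0].min(),edge(a),a.min(0),a.max(0))
i=ctrl.camera_info("wrist");print(i)
```

```text
bottle (array([ 574.8, -291.5]), array([61.9, 62.6]), np.float32(-37.7))
cass (array([ 403. , -279.3]), array([ 60.6, 124. ]), np.float32(-12.9)) fin (array([ 403.2, -279.1]), array([14.5, 56.7]), np.float32(-13.0))
handle 179 [ 0.5816512  -0.08736215  0.10056456] [0.60219214 0.01855014 0.11678971] [ 0.58826487 -0.03360711  0.10888306] [-0.01098105  0.58789583] (array([591.9, -34.4]), array([ 20. , 105.9]), np.float32(-89.6))
panel top [ 0.61944028 -0.15906473  0.11802144] [0.63540486 0.09195711 0.12826197] (array([627. , -33.7]), array([ 12.4, 251.1]), np.float32(-89.0)) [-0.01568081  0.62673645]
panel face 585 [-0.01724516  0.6213138 ]
analyser top 0.645538674622788 (array([699.9, -32.5]), array([104. , 298.6]), np.float32(-88.8)) [ 0.64553867 -0.1807609   0.14100365] [0.75473616 0.117691   0.14899355]
{'K': array([[297.31863964,   0.        , 254.19801485],
       [  0.        , 297.31863964, 188.70861835],
       [  0.        ,   0.        ,   1.        ]]), 'origin': array([0.2225099 , 0.64210987, 0.37208015]), 'orientation': array([0.83501279, 0.53297857, 0.07262723, 0.11581348])}
```

```bash
cat >> h.py <<'E'
def tgt(x,y,z,yaw,tilt=0):
    """row from present pose to world TCP x,y,z with tool y at yaw deg; tilt rad about world y"""
    s=ctrl.get_state(); R0=R.from_quat(s["tcp_rot"]); t=np.radians(yaw); c,n=np.cos(t),np.sin(t)
    R1=R.from_rotvec([0,tilt,0])*R.from_matrix(np.array([[-n,c,0],[c,n,0],[0,0,-1.]]).T)
    p=R0.inv().apply(np.array([x,y,z])-s["eef_pos"])*100
    print([round(float(v),2) for v in p]+[round(float(v),3) for v in (R0.inv()*R1).as_rotvec()], "at",s["eef_pos"].round(4),"q",s["qpos"].round(2),"t",round(float(s["time"]),1))
E
python3 -c "
from h import *
tgt(.587,-.034,.2,1); print(ctrl.pinch_z)"
```

```text
[-54.68, -45.79, 3.08, -0.002, 0.001, 1.119] at [0.284  0.6117 0.23  ] q [ 0.99  0.29  1.58 -0.    1.28 -0.15] t 0.1
0.0187
```

```bash
r() { :; }; python3 -m crank '[[-54.7,-45.8,3.1,0,0,1.119],[-54.7,-45.8,3.1,0,0,1.119],[-54.7,-45.8,3.1,0,0,1.119],[-54.7,-45.8,3.1,0,0,1.119],[-54.7,-45.8,3.1,0,0,1.119],[-54.7,-45.8,3.1,0,0,1.119],[-54.7,-45.8,3.1,0,0,1.119],[-54.7,-45.8,3.1,0,0,1.119],[-54.7,-45.8,3.1,0,0,1.119],[-54.7,-45.8,3.1,0,0,1.119]]' 0.35 40; python3 -c "
from h import *
tgt(.587,-.034,.2,1)"
```

```text
time: 1.1
eef_pos: [0.4967, 0.1581, 0.2092]
tcp_rot: [0.701, 0.713, -0.0, -0.0]
contact_force: [0.8, 1.0, 0.8]
opening: 0.351
finger_force: 0.0
[-19.36, 8.7, 0.92, -0.0, -0.0, -0.0] at [0.4967 0.1581 0.2092] q [ 0.11 -0.04  1.97  0.    1.2   0.1 ] t 1.1
```

```bash
python3 -m crank '[[-19.4,8.7,0.9,0,0,0],[-19.4,8.7,0.9,0,0,0],[-19.4,8.7,0.9,0,0,0],[-19.4,8.7,0.9,0,0,0],[-19.4,8.7,0.9,0,0,0],[-19.4,8.7,0.9,0,0,0],[-19.4,8.7,5,0,0,0],[-19.4,8.7,5,0,0,0],[-19.4,8.7,5,0,0,0]]'; python3 -c "
from h import *
tgt(.587,-.034,.087,1)
im,d=ctrl.read_camera('wrist');cv2.imwrite('pics/w1.png',im)"
```

```text
time: 2.0
eef_pos: [0.5855, -0.0307, 0.1587]
tcp_rot: [0.7, 0.714, -0.001, -0.002]
contact_force: [-0.0, 0.3, -0.1]
opening: 0.348
finger_force: 0.0
[-0.34, 0.17, 7.17, -0.003, -0.001, 0.001] at [ 0.5855 -0.0307  0.1587] q [-0.23  0.16  1.86  0.    1.12 -0.24] t 2.0
```

View pics/w1.png

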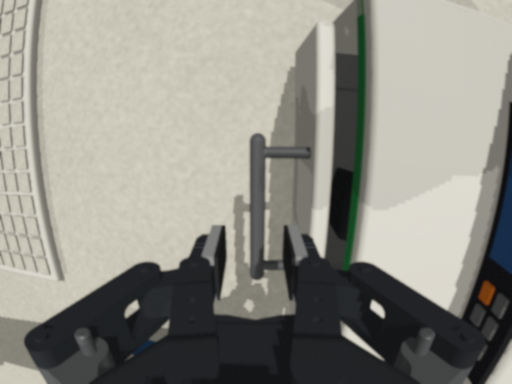

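The bar runs from (257,140) to (257,275), and the open fingers straddle it, clear of the panel edge at (322,120). Lowering and gripping.

```bash
python3 -m crank '[[-0.3,0.2,4,0,0,0],[-0.3,0.2,7.1,0,0,0],[-0.3,0.2,7.1,0,0,0],[-0.3,0.2,7.1,0,0,0],[-0.3,0.2,7.1,0,0,0]]' && python3 -m crank '[[0,0,0,0,0,0],[0,0,0,0,0,0],[0,0,0,0,0,0],[0,0,0,0,0,0]]' 0 60; python3 -c "
from h import *
tgt(.427,-.037,.087,1)"
```

```text
time: 2.55
eef_pos: [0.5909, -0.0355, 0.0918]
tcp_rot: [0.701, 0.713, 0.001, 0.002]
contact_force: [0.7, 0.7, -0.7]
opening: 0.352
finger_force: 0.0
time: 2.95
eef_pos: [0.5901, -0.0356, 0.0912]
tcp_rot: [0.701, 0.713, 0.001, 0.001]
contact_force: [-2.8, 0.7, 7.2]
opening: 0.102
finger_force: 58.6
[0.14, -16.31, 0.38, 0.003, 0.001, -0.0] at [ 0.5901 -0.0356  0.0912] q [-0.23  0.26  1.89  0.    0.99 -0.25] t 3.0
```

```bash
python3 -m crank '[[0,-1.5,0,0,0,0],[0,-3,0,0,0,0],[0,-5,0,0,0,0],[0,-7,0,0,0,0],[0,-9,0,0,0,0],[0,-11,0,0,0,0],[0,-13,0,0,0,0],[0,-14.5,0,0,0,0],[0,-15.5,0,0,0,0],[0,-15.5,0,0,0,0]]'; python3 -c "
from h import *
tgt(.427,-.037,.087,1)"
```

```text
time: 3.95
eef_pos: [0.4348, -0.0382, 0.0912]
tcp_rot: [0.701, 0.713, 0.001, 0.001]
contact_force: [-2.4, 2.6, 9.2]
opening: 0.099
finger_force: 61.5
[0.14, -0.78, 0.41, 0.004, 0.001, -0.001] at [ 0.4348 -0.0382  0.0912] q [-0.32 -0.08  2.26  0.    0.96 -0.34] t 4.0
```

Straight reach still holds (q3 is 2.26 of 2.48). I'll pull on until the force climbs.

```bash
python3 -m crank '[[0,-0.5,0,0,0,0],[0,-1,0,0,0,0],[0,-1.5,0,0,0,0],[0,-1.9,0,0,0,0],[0,-1.9,0,0,0,0],[0,-1.9,0,0,0,0]]'; python3 -c "
from h import *
tgt(.427,-.037,.087,1)"
```

```text
time: 4.55
eef_pos: [0.4323, -0.0384, 0.0915]
tcp_rot: [0.704, 0.71, 0.019, 0.02]
contact_force: [59.1, 11.8, -42.7]
opening: 0.1
finger_force: 57.9
[0.15, -0.55, 0.42, 0.055, 0.001, -0.009] at [ 0.4323 -0.0384  0.0915] q [-0.33 -0.12  2.29  0.02  0.92 -0.35] t 4.5
```

```bash
python3 -m crank '[[0,1.6,0,0,0,0],[0,1.6,0,0,0,0],[0,1.6,0,0,0,0]]' 0.3 && python3 -m crank '[[0,0,0,0,0,0],[0,0,-5,0,0,0],[0,0,-10,0,0,0],[0,0,-14,0,0,0],[0,0,-14,0,0,0],[0,0,-14,0,0,0]]'
python3 - <<'E'
from h import *
tgt(.427,-.037,.087,1)
for n in ("top","scene"):
    im,d=ctrl.read_camera(n); i=ctrl.camera_info(n)
    cv2.imwrite(f"pics/{n}1.png",im); np.savez(f"{n}1.npz",im=im,d=d,P=pts(n,d,i))
    if n=="top": cv2.imwrite("pics/t1c.png",cv2.resize(im[110:260,190:420],None,fx=3,fy=3))
E
```

```text
time: 4.85
eef_pos: [0.4306, -0.0381, 0.0886]
tcp_rot: [0.701, 0.713, -0.0, -0.0]
contact_force: [0.1, -0.1, -0.4]
opening: 0.299
finger_force: 0.0
time: 5.45
eef_pos: [0.4308, -0.0383, 0.2294]
tcp_rot: [0.701, 0.713, 0.0, 0.001]
contact_force: [-0.4, 0.2, 0.3]
opening: 0.299
finger_force: 0.0
[0.15, -0.41, 14.24, 0.002, 0.001, -0.001] at [ 0.4308 -0.0383  0.2294] q [-0.32 -0.28  2.15 -0.    1.27 -0.34] t 5.5
```

View pics/t1c.png

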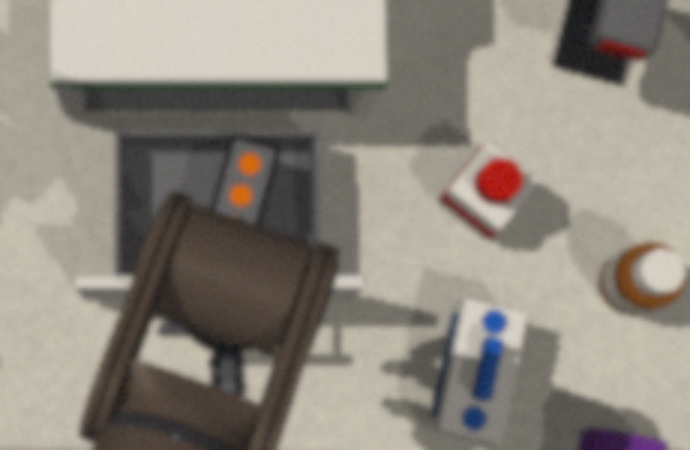

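The black pack shows at crop (245,180), slightly to the right of the drawer's middle and turned. The arm hides part of it, so I'll move aside and measure.

```bash
python3 -m crank '[[22,6,-2,0,0,0],[22,6,-2,0,0,0],[22,6,-2,0,0,0],[22,6,-2,0,0,0],[22,6,-2,0,0,0],[22,6,-2,0,0,0],[22,6,-2,0,0,0]]' 0
cat > drawer.py <<'E'
from h import *
im,d=ctrl.read_camera("top"); i=ctrl.camera_info("top"); P=pts("top",d,i)
cv2.imwrite("pics/t2c.png",cv2.resize(im[110:260,190:420],None,fx=3,fy=3))
def inwin(x0,x1,y0,y1,lo,hi):
    m=(d>0)&(P[...,0]>x0)&(P[...,0]<x1)&(P[...,1]>y0)&(P[...,1]<y1)&(P[...,2]>lo)&(P[...,2]<hi); return P[m]
def rect(q,n):
    if len(q)<8: print(n,"none");return
    r=cv2.minAreaRect((q[:,:2]*1000).astype(np.float32)); b=cv2.boxPoints(r); e=max([b[1]-b[0],b[2]-b[1]],key=np.linalg.norm)
    print(n,len(q),"c",np.round(r[0],1),"size",np.round(r[1],1),"ang",round(float(np.degrees(np.arctan2(e[1],e[0]))),1),"z",np.median(q[:,2]).round(3))
rect(inwin(.44,.64,-.16,.1,.086,.098),"tops92")
w=inwin(.44,.65,-.16,.1,.055,.068); rect(w,"walls62")
f=inwin(.47,.62,-.16,.1,.015,.028); print("floor",f.min(0).round(4),f.max(0).round(4))
for x in (.5,.53,.56,.59):
    q=w[abs(w[:,0]-x)<.01]; print(x,"walls y",np.sort(q[:,1]).round(3)[[0,len(q)//2,-1]], "L mean",q[q[:,1]>.0][:,1].mean().round(4),"R mean",q[q[:,1]<-.07][:,1].mean().round(4))
p=inwin(.43,.5,-.16,.1,.118,.13); rect(p,"panel top"); print(np.polyfit(p[:,1],p[:,0],1))
b=w[(abs(w[:,1]+.037)<.08)&(w[:,0]>.58)]; print("back wall x",b[:,0].mean() if len(b) else None)
E
python3 drawer.py; python3 -c "
from h import *
tgt(.5,-.03,.15,90)"
```

```text
time: 6.25
eef_pos: [0.486, 0.1829, 0.2461]
tcp_rot: [0.701, 0.714, -0.002, -0.001]
contact_force: [0.4, 0.4, 0.5]
opening: 0.002
finger_force: 0.0
tops92 734 c [539.6 -33.8] size [145.  248.4] ang -89.0 z 0.093
walls62 313 c [557.6 -16.6] size [183.7 226.6] ang -89.6 z 0.061
floor [ 0.491  -0.1272  0.015 ] [0.6198 0.0562 0.0279]
0.5 walls y [-0.13  -0.044  0.06 ] L mean 0.058 R mean -0.1283
0.53 walls y [-0.13  -0.127  0.06 ] L mean 0.0589 R mean -0.1281
0.56 walls y [-0.13  -0.126  0.061] L mean 0.0596 R mean -0.1282
0.59 walls y [-0.13  -0.126  0.061] L mean 0.0594 R mean -0.1281
panel top 442 c [472.3 -34.5] size [ 11.6 248.9] ang -89.0 z 0.123
[-0.01768049  0.47193137]
back wall x 0.6205718150696107
[-21.24, 1.06, 9.67, -0.004, -0.002, -1.554] at [0.4861 0.1823 0.2465] q [ 0.16 -0.07  1.94 -0.    1.28  0.15] t 6.3
```

View pics/t2c.png

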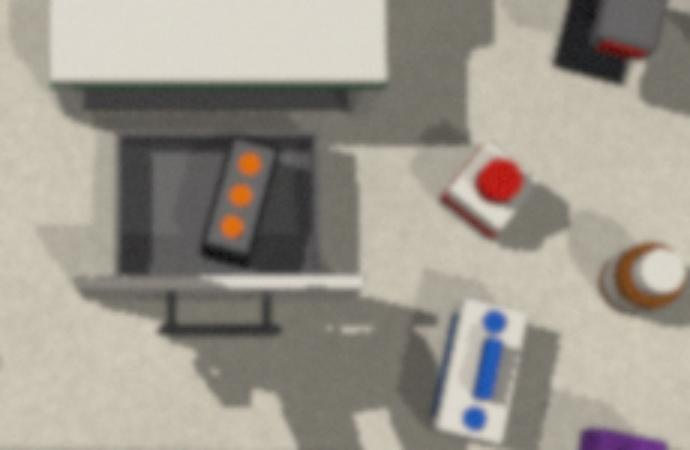

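The pack is at crop (240,195), turned about 13°, right of the drawer's middle. I'll measure its top precisely.

```bash
sed -i 's/inwin(.44,.64,-.16,.1,.086,.098),"tops92"/inwin(.486,.612,-.122,.054,.084,.1),"pack"/' drawer.py; python3 drawer.py | head -1
```

```text
pack 687 c [556.2 -55.3] size [ 47.8 110.6] ang -14.7 z 0.093
```

```bash
python3 -c "
from h import *
tgt(.54,.02,.15,1);tgt(.54,.02,.047,1);tgt(.54,-.03,.047,1);tgt(.538,-.07,.047,1)"
```

```text
[-16.27, 5.14, 9.69, -0.003, 0.001, -0.001] at [0.4863 0.1819 0.2469] q [ 0.16 -0.07  1.94 -0.    1.28  0.15] t 6.3
[-16.26, 5.17, 19.99, -0.003, 0.001, -0.001] at [0.4863 0.1819 0.2469] q [ 0.16 -0.07  1.94 -0.    1.28  0.15] t 6.3
[-21.26, 5.09, 19.99, -0.003, 0.001, -0.001] at [0.4863 0.1819 0.2469] q [ 0.16 -0.07  1.94 -0.    1.28  0.15] t 6.3
[-25.25, 4.83, 20.0, -0.003, 0.001, -0.001] at [0.4863 0.1819 0.2469] q [ 0.16 -0.07  1.94 -0.    1.28  0.15] t 6.3
```

```bash
python3 -m crank '[[-16.3,5.2,8,0,0,0],[-16.3,5.2,8,0,0,0],[-16.3,5.2,8,0,0,0],[-16.3,5.2,8,0,0,0],[-16.3,5.2,12,0,0,0],[-16.3,5.2,16,0,0,0],[-16.3,5.2,20,0,0,0],[-16.3,5.2,20,0,0,0],[-16.3,5.2,20,0,0,0]]' 0; python3 -c "
from h import *
tgt(.54,.02,.047,1);tgt(.538,-.071,.047,1)"
```

```text
time: 7.25
eef_pos: [0.5413, 0.0199, 0.0486]
tcp_rot: [0.702, 0.713, -0.001, -0.001]
contact_force: [-0.1, 0.7, -0.5]
opening: 0.003
finger_force: 0.0
[0.01, -0.13, 0.16, -0.002, -0.0, -0.002] at [0.5413 0.0199 0.0486] q [-0.15  0.23  2.02 -0.    0.9  -0.17] t 7.2
[-9.08, -0.47, 0.16, -0.002, -0.0, -0.002] at [0.5413 0.0199 0.0486] q [-0.15  0.23  2.02 -0.    0.9  -0.17] t 7.2
```

```bash
python3 -m crank '[[-1.5,-0.3,0,0,0,0],[-3,-0.4,0,0,0,0],[-4,-0.4,0,0,0,0],[-5,-0.4,0,0,0,0],[-6,-0.4,0,0,0,0],[-7,-0.4,0,0,0,0],[-7.8,-0.4,0,0,0,0],[-8.5,-0.4,0,0,0,0],[-9,-0.4,0,0,0,0],[-9,-0.4,0,0,0,0]]';python3 -c "
from h import *
tgt(.538,-.071,.047,1)"
```

```text
time: 8.25
eef_pos: [0.5395, -0.0664, 0.0496]
tcp_rot: [0.702, 0.712, 0.003, -0.003]
contact_force: [-0.2, 15.2, 7.6]
opening: -0.003
finger_force: 1.1
[-0.46, -0.16, 0.25, -0.0, -0.008, -0.003] at [ 0.5395 -0.0664  0.0496] q [-0.31  0.23  2.02  0.01  0.9  -0.33] t 8.2
```

```bash
python3 -m crank '[[1,0,0,0,0,0],[2.5,0,0,0,0,0],[2.5,0,-4,0,0,0],[2.5,0,-9,0,0,0],[2.5,0,-14,0,0,0],[2.5,0,-15,0,0,0],[2.5,0,-15,0,0,0]]' 0.5;python3 -c "
from h import *
tgt(.403,-.2792,.15,-103)"
```

```text
time: 8.95
eef_pos: [0.5407, -0.0447, 0.2017]
tcp_rot: [0.701, 0.713, 0.001, 0.003]
contact_force: [0.1, 0.4, -0.6]
opening: 0.502
finger_force: 0.0
[-23.2, -14.2, 5.14, 0.007, -0.004, 1.815] at [ 0.5407 -0.0447  0.2017] q [-0.27  0.02  1.93 -0.    1.18 -0.29] t 8.9
```

```bash
python3 -m crank '[[-23.2,-14.2,0,0,0,1.815],[-23.2,-14.2,0,0,0,1.815],[-23.2,-14.2,0,0,0,1.815],[-23.2,-14.2,3,0,0,1.815],[-23.2,-14.2,5.1,0,0,1.815],[-23.2,-14.2,5.1,0,0,1.815],[-23.2,-14.2,5.1,0,0,1.815],[-23.2,-14.2,5.1,0,0,1.815],[-23.2,-14.2,5.1,0,0,1.815],[-23.2,-14.2,5.1,0,0,1.815]]' && python3 -m crank '[[0,0,0,0,0,0.26],[0,0,0,0,0,0.26],[0,0,0,0,0,0.26]]'; python3 -c "
from h import *
tgt(.403,-.2792,.15,-103)";python3 drawer.py
```

```text
time: 9.95
eef_pos: [0.3995, -0.2776, 0.1445]
tcp_rot: [0.999, 0.041, -0.002, -0.002]
contact_force: [-0.4, -0.3, -0.7]
opening: 0.5
finger_force: 0.0
time: 10.25
eef_pos: [0.3997, -0.2775, 0.1448]
tcp_rot: [0.996, -0.086, -0.002, -0.001]
contact_force: [-0.8, 0.9, -0.1]
opening: 0.501
finger_force: 0.0
[0.35, 0.11, -0.52, -0.002, 0.004, 0.055] at [ 0.3997 -0.2775  0.1448] q [-0.82 -0.04  2.1  -0.    1.08  0.93] t 10.2
pack 677 c [556.7 -98.6] size [109.1  47.2] ang 1.1 z 0.093
walls62 319 c [555.3 -17.2] size [252.6 161.2] ang 83.7 z 0.061
floor [ 0.4913 -0.1273  0.015 ] [0.6199 0.0562 0.0279]
0.5 walls y [-0.13  -0.099  0.06 ] L mean 0.0579 R mean -0.1128
0.53 walls y [-0.13   0.057  0.06 ] L mean 0.0587 R mean -0.1282
0.56 walls y [-0.13  -0.127  0.061] L mean 0.0596 R mean -0.1282
0.59 walls y [-0.13  -0.126  0.062] L mean 0.059 R mean -0.1277
panel top 431 c [472.4 -34.4] size [ 11.5 248.6] ang -89.0 z 0.122
[-0.01941163  0.47198028]
back wall x 0.6205368222337114
```

```bash
python3 -m crank '[[0.35,0.1,0,0,0,0.055],[0.35,0.1,3,0,0,0.055],[0.35,0.1,6,0,0,0.055],[0.35,0.1,7.2,0,0,0.055],[0.35,0.1,7.2,0,0,0.055],[0.35,0.1,7.2,0,0,0.055]]'; python3 -c "
from h import *
tgt(.403,-.2792,.072,-103)
im,d=ctrl.read_camera('wrist');cv2.imwrite('pics/w2.png',im)"
```

```text
time: 10.9
eef_pos: [0.4045, -0.2805, 0.076]
tcp_rot: [0.994, -0.113, 0.0, 0.0]
contact_force: [-0.3, 0.2, 0.8]
opening: 0.499
finger_force: 0.0
[-0.18, -0.09, 0.4, 0.0, -0.0, 0.0] at [ 0.4045 -0.2805  0.076 ] q [-0.81  0.08  2.13 -0.    0.93  0.98] t 10.9
```

View pics/w2.png

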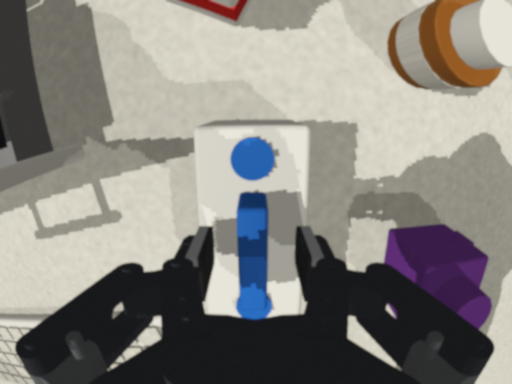

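The fin at (254,250) is centred between the pads and aligned with them. Lowering 2 mm, gripping and lifting.

```bash
python3 -m crank '[[-0.1,0,0.2,0,0,0],[-0.1,0,0.2,0,0,0],[-0.1,0,0.2,0,0,0],[-0.1,0,0.2,0,0,0],[-0.1,0,0.2,0,0,0],[-0.1,0,0.2,0,0,0]]' 0 80 && python3 -m crank '[[0,0,-2,0,0,0],[0,0,-5,0,0,0],[0,0,-8,0,0,0],[0,0,-11,0,0,0],[0,0,-14,0,0,0],[0,0,-14,0,0,0]]'; python3 -c "
from h import *
tgt(.549,-.0415,.23,-89)"
```

```text
time: 11.55
eef_pos: [0.4037, -0.2804, 0.0746]
tcp_rot: [0.994, -0.113, 0.0, 0.0]
contact_force: [-1.5, 1.7, 6.0]
opening: 0.144
finger_force: 78.7
time: 12.15
eef_pos: [0.4049, -0.2817, 0.2172]
tcp_rot: [0.994, -0.113, 0.003, 0.003]
contact_force: [1.3, -0.9, -3.6]
opening: 0.148
finger_force: 78.6
[8.65, -26.64, -1.34, 0.005, -0.006, -0.244] at [ 0.4049 -0.2817  0.2172] q [-0.81 -0.11  2.03 -0.    1.22  0.98] t 12.2
```

```bash
python3 -m crank '[[0.5,-1,-1.6,0,0,0],[8.6,-26.6,-1.6,0,0,-0.244],[8.6,-26.6,-1.6,0,0,-0.244],[8.6,-26.6,-1.6,0,0,-0.244],[8.6,-26.6,-1.6,0,0,-0.244],[8.6,-26.6,-1.6,0,0,-0.244],[8.6,-26.6,-1.6,0,0,-0.244],[8.6,-26.6,-1.6,0,0,-0.244],[8.6,-26.6,-1.6,0,0,-0.244],[8.6,-26.6,-1.6,0,0,-0.244]]'; python3 -c "
from h import *
tgt(.549,-.0415,.18,-89)
im,d=ctrl.read_camera('wrist');cv2.imwrite('pics/w3.png',im)"
```

```text
time: 13.15
eef_pos: [0.546, -0.041, 0.2278]
tcp_rot: [1.0, 0.008, -0.001, -0.0]
contact_force: [-1.3, -0.3, -3.8]
opening: 0.145
finger_force: 79.2
[0.32, 0.06, 4.78, -0.0, 0.003, -0.002] at [ 0.546  -0.041   0.2278] q [-0.26  0.01  1.89 -0.    1.24  1.3 ] t 13.2
```

```bash
python3 -m crank '[[0.3,0.05,0,0,0,0],[0.3,0.05,2,0,0,0],[0.3,0.05,4,0,0,0],[0.3,0.05,6,0,0,0],[0.3,0.05,6,0,0,0],[0.3,0.05,6,0,0,0]]'; python3 -c "
from h import *
tgt(.549,-.0415,.098,-89)"
```

```text
time: 13.8
eef_pos: [0.55, -0.0413, 0.1698]
tcp_rot: [1.0, 0.008, -0.0, -0.0]
contact_force: [0.6, -0.6, -3.3]
opening: 0.144
finger_force: 79.0
[-0.1, 0.02, 7.18, -0.0, 0.0, -0.002] at [ 0.55   -0.0413  0.1698] q [-0.26  0.08  1.94 -0.    1.13  1.3 ] t 13.8
```

```bash
python3 -m crank '[[-0.1,0,1.5,0,0,0],[-0.1,0,3,0,0,0],[-0.1,0,4.5,0,0,0],[-0.1,0,5.5,0,0,0],[-0.1,0,6.3,0,0,0],[-0.1,0,6.8,0,0,0],[-0.1,0,7.1,0,0,0],[-0.1,0,7.3,0,0,0],[-0.1,0,7.3,0,0,0]]'; python3 -c "
from h import *
tgt(.549,-.0415,.098,-89)"
```

```text
time: 14.7
eef_pos: [0.5494, -0.0408, 0.097]
tcp_rot: [1.0, 0.008, 0.0, 0.0]
contact_force: [0.2, 0.4, -3.4]
opening: 0.141
finger_force: 79.1
[-0.04, 0.07, -0.1, 0.0, -0.001, -0.001] at [ 0.5494 -0.0408  0.097 ] q [-0.26  0.17  1.98  0.    0.99  1.3 ] t 14.7
```

Still carrying 3.4 N of weight, so it's nearly on the floor. Down a few mm more until the force changes, then release.

```bash
python3 -m crank '[[0,0.07,0.1,0,0,0],[0,0.07,0.2,0,0,0],[0,0.07,0.3,0,0,0]]'; python3 -m crank '[[0,0,0,0,0,0],[0,0,0,0,0,0],[0,0,0,0,0,0]]' 0.4;  python3 -m crank '[[0,0,-4,0,0,0],[0,0,-9,0,0,0],[0,0,-13,0,0,0],[0,0,-13,0,0,0],[0,0,-13,0,0,0]]'; python3 -c "
from h import *
tgt(.5747,-.2918,.16,-127.7);tgt(.5747,-.2918,.16,-37.7)"
```

```text
time: 15.0
eef_pos: [0.5507, -0.0412, 0.0966]
tcp_rot: [1.0, 0.008, 0.002, -0.0]
contact_force: [-2.6, 3.6, 9.8]
opening: 0.144
finger_force: 81.2
time: 15.3
eef_pos: [0.5493, -0.0416, 0.0939]
tcp_rot: [1.0, 0.008, 0.0, 0.0]
contact_force: [-0.3, 0.5, -0.0]
opening: 0.397
finger_force: 0.0
time: 15.8
eef_pos: [0.5497, -0.0417, 0.2249]
tcp_rot: [1.0, 0.008, 0.001, 0.0]
contact_force: [-0.6, 0.2, 0.0]
opening: 0.404
finger_force: 0.0
[2.07, 25.05, 6.52, -0.0, -0.003, 0.675] at [ 0.5497 -0.0417  0.2249] q [-0.26  0.02  1.89 -0.    1.23  1.29] t 15.8
[2.07, 25.05, 6.52, 0.002, -0.002, -0.896] at [ 0.5497 -0.0417  0.2249] q [-0.26  0.02  1.89 -0.    1.23  1.29] t 15.8
```

```bash
python3 -m crank '[[2.1,25,2,0,0,0.675],[2.1,25,2,0,0,0.675],[2.1,25,4,0,0,0.675],[2.1,25,5,0,0,0.675],[2.1,25,6.5,0,0,0.675],[2.1,25,6.5,0,0,0.675],[2.1,25,6.5,0,0,0.675],[2.1,25,6.5,0,0,0.675],[2.1,25,6.5,0,0,0.675]]' 0.75; python3 -c "
from h import *
tgt(.5747,-.292,.069,-127.7)"; python3 drawer.py
```

```text
time: 16.7
eef_pos: [0.5747, -0.2895, 0.1593]
tcp_rot: [0.947, -0.322, 0.0, -0.0]
contact_force: [1.1, -0.0, 0.5]
opening: 0.748
finger_force: 0.0
[0.15, 0.2, 9.03, -0.0, -0.001, 0.002] at [ 0.5747 -0.2895  0.1593] q [-0.62  0.28  1.72  0.    1.14  1.6 ] t 16.7
pack 1546 c [549.4 -67.2] size [123.2 110.3] ang 1.0 z 0.092
walls62 439 c [559.9 -28.9] size [184.1 254. ] ang -89.0 z 0.062
floor [ 0.4914 -0.1274  0.0151] [0.62   0.0559 0.0279]
0.5 walls y [-0.13  -0.085  0.06 ] L mean 0.058 R mean -0.1205
0.53 walls y [-0.13   0.057  0.06 ] L mean 0.0589 R mean -0.1283
0.56 walls y [-0.13   0.058  0.061] L mean 0.0596 R mean -0.1281
0.59 walls y [-0.13  -0.127  0.062] L mean 0.0596 R mean -0.128
panel top 370 c [473.6 -34.4] size [  9.2 248.4] ang -89.0 z 0.123
[-0.01797414  0.47292612]
back wall x 0.6225851600497329
```

```bash
python3 -m crank '[[0.15,0.2,3,0,0,0],[0.15,0.2,6,0,0,0],[0.15,0.2,8,0,0,0],[0.15,0.2,9,0,0,0],[0.15,0.2,9,0,0,0],[0.15,0.2,9,0,0,0]]' && python3 -m crank '[[0,0,0,0,0,0],[0,0,0,0,0,0],[0,0,0,0,0,0],[0,0,0,0,0,0]]' 0 60;  python3 -m crank '[[0,0,-0.5,0,0,0],[0,0,-2,0,0,0],[0,0,-2,0,0,0]]'; python3 -c "
from h import *
tgt(.575,-.292,.23,-127.7)
im,d=ctrl.read_camera('wrist');cv2.imwrite('pics/w4.png',im)"
```

```text
time: 17.35
eef_pos: [0.5752, -0.2935, 0.0702]
tcp_rot: [0.946, -0.323, 0.001, 0.0]
contact_force: [0.9, -0.5, 0.9]
opening: 0.749
finger_force: 0.0
time: 17.75
eef_pos: [0.5756, -0.294, 0.0708]
tcp_rot: [0.946, -0.323, 0.002, 0.0]
contact_force: [1.0, 1.3, 5.3]
opening: 0.453
finger_force: 60.3
time: 18.05
eef_pos: [0.575, -0.2943, 0.0906]
tcp_rot: [0.946, -0.323, 0.001, 0.001]
contact_force: [0.3, -0.4, -2.6]
opening: 0.45
finger_force: 60.8
[-0.09, -0.18, -13.94, 0.0, -0.003, -0.0] at [ 0.575  -0.2943  0.0906] q [-0.63  0.37  1.75 -0.    1.02  1.6 ] t 18.1
```

View pics/w4.png

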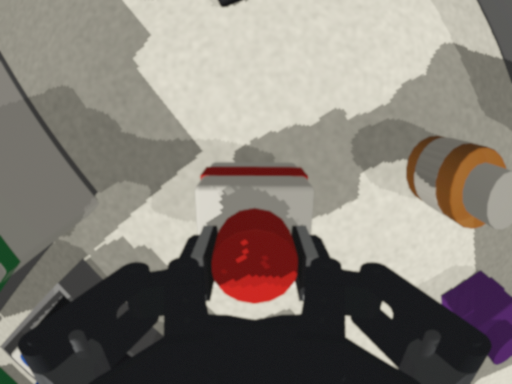

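The bottle is lifted, held by the cap at (255,255), with its body square to the fingers.

```bash
python3 -m crank '[[0,0,-4,0,0,0],[0,0,-8,0,0,0],[0,0,-12,0,0,0],[0,0,-14,0,0,0],[0,0,-14,0,0,0]]'; python3 -c "
from h import *
tgt(.583,.023,.235,-89)"
```

```text
time: 18.6
eef_pos: [0.5759, -0.2948, 0.2334]
tcp_rot: [0.946, -0.323, 0.004, 0.001]
contact_force: [-0.1, -0.3, -4.2]
opening: 0.452
finger_force: 61.5
[-18.88, -25.58, -0.32, 0.003, -0.008, -0.676] at [ 0.5759 -0.2948  0.2334] q [-0.63  0.22  1.65 -0.    1.26  1.6 ] t 18.6
```

```bash
python3 -m crank '[[-18.9,-25.6,-0.3,0,0,-0.676],[-18.9,-25.6,-0.3,0,0,-0.676],[-18.9,-25.6,-0.3,0,0,-0.676],[-18.9,-25.6,-0.3,0,0,-0.676],[-18.9,-25.6,-0.3,0,0,-0.676],[-18.9,-25.6,-0.3,0,0,-0.676],[-18.9,-25.6,-0.3,0,0,-0.676],[-18.9,-25.6,-0.3,0,0,-0.676],[-18.9,-25.6,-0.3,0,0,-0.676],[-18.9,-25.6,-0.3,0,0,-0.676]]'; python3 -c "
from h import *
tgt(.583,.023,.17,-89)"
```

```text
time: 19.6
eef_pos: [0.5808, 0.0236, 0.2302]
tcp_rot: [1.0, 0.008, -0.001, 0.0]
contact_force: [0.2, -0.7, -3.2]
opening: 0.447
finger_force: 61.9
[0.24, 0.06, 6.02, 0.0, 0.002, -0.001] at [0.5808 0.0236 0.2302] q [-0.13  0.08  1.81 -0.    1.25  1.42] t 19.6
```

```bash
python3 -m crank '[[0.2,0.06,2,0,0,0],[0.2,0.06,4,0,0,0],[0.2,0.06,6,0,0,0],[0.2,0.06,6,0,0,0],[0.2,0.06,6,0,0,0]]'; python3 -c "
from h import *
tgt(.583,.023,.0935,-89)"
```

```text
time: 20.1
eef_pos: [0.5832, 0.023, 0.1713]
tcp_rot: [1.0, 0.008, -0.001, -0.0]
contact_force: [-0.7, 0.0, -2.7]
opening: 0.452
finger_force: 61.9
[-0.01, -0.0, 7.78, -0.0, 0.001, -0.001] at [0.5832 0.023  0.1713] q [-0.13  0.14  1.86 -0.    1.14  1.42] t 20.1
```

```bash
python3 -m crank '[[0,0,1.5,0,0,0],[0,0,3,0,0,0],[0,0,4.5,0,0,0],[0,0,5.5,0,0,0],[0,0,6.4,0,0,0],[0,0,7,0,0,0],[0,0,7.5,0,0,0],[0,0,7.8,0,0,0],[0,0,7.9,0,0,0]]';  python3 -m crank '[[0,0,0.05,0,0,0],[0,0,0.1,0,0,0]]'; python3 -c "
from h import *
tgt(.583,.023,.0935,-89)"
```

```text
time: 21.0
eef_pos: [0.5835, 0.0241, 0.0929]
tcp_rot: [1.0, 0.009, 0.0, -0.0]
contact_force: [-2.5, 0.1, -1.2]
opening: 0.45
finger_force: 62.3
time: 21.2
eef_pos: [0.5837, 0.0241, 0.0929]
tcp_rot: [1.0, 0.009, 0.0, 0.0]
contact_force: [-3.1, 1.1, 3.8]
opening: 0.446
finger_force: 62.6
[-0.08, 0.11, -0.06, 0.0, -0.001, 0.0] at [0.5837 0.0241 0.0929] q [-0.13  0.24  1.9   0.    1.    1.42] t 21.2
```

```bash
python3 -m crank '[[0,0,0,0,0,0],[0,0,0,0,0,0],[0,0,0,0,0,0]]' 0.62 && python3 -m crank '[[0,0,-4,0,0,0],[0,0,-9,0,0,0],[0,0,-13,0,0,0],[0,0,-13,0,0,0],[0,0,-13,0,0,0]]'; python3 -c "
from h import *
tgt(.4932,-.4355,.16,-89)"
```

```text
time: 21.5
eef_pos: [0.5838, 0.0239, 0.0921]
tcp_rot: [1.0, 0.009, 0.001, 0.0]
contact_force: [-0.0, -0.4, -0.0]
opening: 0.622
finger_force: 0.0
time: 22.0
eef_pos: [0.5841, 0.0239, 0.2234]
tcp_rot: [1.0, 0.009, 0.002, 0.0]
contact_force: [-0.6, -0.2, -0.8]
opening: 0.62
finger_force: 0.0
[-9.93, 45.77, 6.33, 0.001, -0.004, 0.0] at [0.5841 0.0239 0.2234] q [-0.13  0.09  1.81 -0.    1.23  1.42] t 22.0
```

```bash
python3 -m crank '[[-9.9,45.8,0,0,0,0],[-9.9,45.8,0,0,0,0],[-9.9,45.8,0,0,0,0],[-9.9,45.8,0,0,0,0],[-9.9,45.8,0,0,0,0],[-9.9,45.8,0,0,0,0],[-9.9,45.8,2,0,0,0],[-9.9,45.8,4,0,0,0],[-9.9,45.8,6,0,0,0],[-9.9,45.8,6.3,0,0,0]]' 0.75; python3 -m crank '[[0,0,0,0,0,0],[0,0,0,0,0,0],[0,0,0,0,0,0]]'; python3 -c "
from h import *
tgt(.4932,-.4355,.069,-89)";sed -i '/^rect(inwin/c\
rect(inwin(.486,.612,-.13,.056,.084,.1),"all92")\
c=inwin(.48,.62,-.02,.07,.11,.13); rect(c,"caps")\
rect(inwin(.48,.62,-.009,.07,.087,.097),"left92")' drawer.py; python3 drawer.py
```

```text
time: 23.0
eef_pos: [0.4901, -0.4375, 0.1545]
tcp_rot: [1.0, 0.008, -0.002, -0.002]
contact_force: [0.1, 0.9, 0.5]
opening: 0.747
finger_force: 0.0
time: 23.3
eef_pos: [0.4928, -0.4345, 0.1584]
tcp_rot: [1.0, 0.009, -0.0, -0.0]
contact_force: [-0.4, 0.8, -0.4]
opening: 0.751
finger_force: 0.0
[0.04, 0.11, 8.94, -0.001, 0.0, 0.001] at [ 0.4928 -0.4345  0.1584] q [-0.88  0.31  1.68  0.    1.15  0.67] t 23.3
all92 1847 c [549.5 -33.3] size [125.1 176.8] ang -89.9 z 0.092
caps 172 c [582.9  24.9] size [39.4 35. ] ang 0.9 z 0.119
left92 291 c [581.6  24.3] size [59.9 60.6] ang -88.7 z 0.091
walls62 447 c [559.6 -29.1] size [183.6 254.9] ang -89.1 z 0.062
floor [ 0.4915 -0.1271  0.0153] [0.6186 0.0544 0.0277]
0.5 walls y [-0.13  -0.083  0.06 ] L mean 0.058 R mean -0.1181
0.53 walls y [-0.13   0.057  0.06 ] L mean 0.0589 R mean -0.1282
0.56 walls y [-0.13   0.027  0.061] L mean 0.0424 R mean -0.1283
0.59 walls y [-0.13  -0.127  0.062] L mean 0.0595 R mean -0.1281
panel top 382 c [474.5 -34.5] size [ 11.4 248.8] ang -88.7 z 0.123
[-0.02206959  0.47305509]
back wall x 0.6228834803424145
```

View pics/t2c.png

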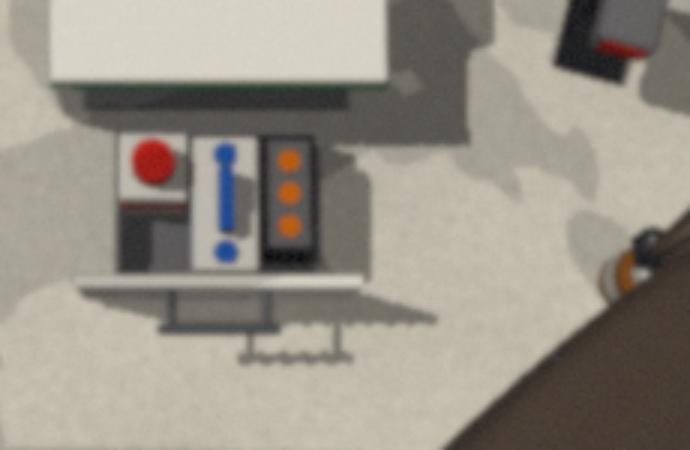

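The bottle sits square at crop (152,165), beside the cassette and the pack, and the front-left slot at (150,240) is free for the jar. Now picking the jar.

```bash
python3 -m crank '[[0.05,0.1,3,0,0,0],[0.05,0.1,6,0,0,0],[0.05,0.1,8,0,0,0],[0.05,0.1,8.9,0,0,0],[0.05,0.1,8.9,0,0,0],[0.05,0.1,8.9,0,0,0]]' && python3 -m crank '[[0,0,0,0,0,0],[0,0,0,0,0,0],[0,0,0,0,0,0],[0,0,0,0,0,0]]' 0 60; python3 -c "
from h import *
tgt(.4932,-.4355,.069,-89)"; python3 -m crank '[[0,0,-2,0,0,0],[0,0,-6,0,0,0],[0,0,-10,0,0,0],[0,0,-14,0,0,0],[0,0,-16.5,0,0,0],[0,0,-16.5,0,0,0]]'; python3 -c "
from h import *
tgt(.5155,.022,.235,-89)
im,d=ctrl.read_camera('wrist');cv2.imwrite('pics/w5.png',im)"
```

```text
time: 23.95
eef_pos: [0.494, -0.4369, 0.0713]
tcp_rot: [1.0, 0.009, 0.001, 0.001]
contact_force: [0.2, -0.9, 1.1]
opening: 0.744
finger_force: 0.0
time: 24.35
eef_pos: [0.4939, -0.4374, 0.0719]
tcp_rot: [1.0, 0.009, 0.001, 0.001]
contact_force: [-0.1, 2.0, 6.2]
opening: 0.454
finger_force: 60.5
[-0.06, -0.19, 0.29, 0.002, -0.002, 0.0] at [ 0.4939 -0.4374  0.0719] q [-0.88  0.42  1.72  0.    1.    0.67] t 24.4
time: 24.95
eef_pos: [0.4943, -0.4384, 0.2395]
tcp_rot: [1.0, 0.009, 0.003, 0.004]
contact_force: [-0.8, -0.6, -2.3]
opening: 0.451
finger_force: 61.2
[2.93, -45.99, 0.14, 0.007, -0.006, 0.0] at [ 0.4943 -0.4384  0.2395] q [-0.88  0.24  1.61 -0.    1.28  0.67] t 24.9
```

View pics/w5.png

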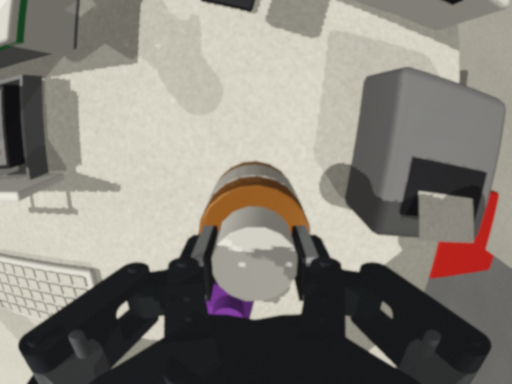

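The jar is held upright by its cap at (255,260). Carrying it to the drawer.

```bash
python3 -m crank '[[2.9,-46,0.1,0,0,0],[2.9,-46,0.1,0,0,0],[2.9,-46,0.1,0,0,0],[2.9,-46,0.1,0,0,0],[2.9,-46,0.1,0,0,0],[2.9,-46,0.1,0,0,0],[2.9,-46,0.1,0,0,0],[2.9,-46,0.1,0,0,0],[2.9,-46,0.1,0,0,0],[2.9,-46,0.1,0,0,0]]'; python3 -m crank '[[0,0,0,0,0,0],[0,0,0,0,0,0],[0,0,0,0,0,0]]'; python3 -c "
from h import *
tgt(.516,.022,.17,-89)"
```

```text
time: 26.0
eef_pos: [0.5113, 0.0285, 0.2296]
tcp_rot: [1.0, 0.011, -0.003, -0.002]
contact_force: [-0.2, -0.7, -3.8]
opening: 0.449
finger_force: 62.1
time: 26.3
eef_pos: [0.5135, 0.0224, 0.2325]
tcp_rot: [1.0, 0.008, -0.001, 0.0]
contact_force: [0.1, -0.7, -2.8]
opening: 0.449
finger_force: 62.1
[0.27, 0.04, 6.25, 0.0, 0.002, -0.002] at [0.5135 0.0224 0.2325] q [-0.15 -0.07  1.97 -0.    1.25  1.4 ] t 26.3
```

```bash
python3 -m crank '[[0.2,0,2,0,0,0],[0.2,0,4,0,0,0],[0.2,0,6.2,0,0,0],[0.2,0,6.2,0,0,0],[0.2,0,6.2,0,0,0]]'; python3 -c "
from h import *
tgt(.516,.022,.094,-89)"
```

```text
time: 26.8
eef_pos: [0.5157, 0.0227, 0.1715]
tcp_rot: [1.0, 0.008, -0.0, 0.0]
contact_force: [-0.3, 0.3, -3.6]
opening: 0.447
finger_force: 62.0
[0.03, 0.07, 7.75, -0.0, 0.001, -0.002] at [0.5157 0.0227 0.1715] q [-0.15 -0.01  2.02 -0.    1.13  1.4 ] t 26.8
```

```bash
python3 -m crank '[[0,0.05,1.5,0,0,0],[0,0.05,3,0,0,0],[0,0.05,4.5,0,0,0],[0,0.05,5.5,0,0,0],[0,0.05,6.4,0,0,0],[0,0.05,7,0,0,0],[0,0.05,7.5,0,0,0],[0,0.05,7.7,0,0,0],[0,0.05,7.8,0,0,0]]';  python3 -m crank '[[0,0,0.05,0,0,0],[0,0,0.1,0,0,0]]'; python3 -c "
from h import *
tgt(.516,.022,.094,-89)"
```

```text
time: 27.7
eef_pos: [0.5161, 0.0234, 0.094]
tcp_rot: [1.0, 0.009, 0.0, -0.0]
contact_force: [-1.9, 1.4, -0.2]
opening: 0.451
finger_force: 62.4
time: 27.9
eef_pos: [0.5163, 0.0234, 0.0939]
tcp_rot: [1.0, 0.009, 0.0, -0.0]
contact_force: [-2.8, 1.5, 5.3]
opening: 0.448
finger_force: 62.9
[-0.04, 0.14, -0.01, -0.0, -0.001, 0.0] at [0.5163 0.0234 0.0939] q [-0.15  0.1   2.07  0.    0.98  1.4 ] t 27.9
```

On the floor, force +5.3 N. Release, lift, move clear, and verify.

```bash
python3 -m crank '[[0,0,0,0,0,0],[0,0,0,0,0,0],[0,0,0,0,0,0]]' 0.62 && python3 -m crank '[[0,0,-4,0,0,0],[0,0,-9,0,0,0],[0,0,-14,0,0,0],[0,0,-14,0,0,0],[0,0,-14,0,0,0]]' && python3 -m crank '[[0,30,0,0,0,0],[0,30,0,0,0,0],[0,30,0,0,0,0],[0,30,0,0,0,0],[0,30,0,0,0,0],[0,30,0,0,0,0],[0,30,0,0,0,0],[0,30,0,0,0,0]]'
cat >> drawer.py <<'E'
rect(inwin(.48,.622,-.02,.07,.084,.1),"left92 all"); rect(inwin(.48,.55,-.005,.07,.11,.13),"jarcap"); rect(inwin(.55,.622,-.005,.07,.11,.13),"botcap")
h=inwin(.40,.455,-.15,.1,.095,.12); rect(h,"handle")
for n,b in dict(pack=(.49,.61,-.121,-.08),cass=(.49,.61,-.068,-.052),cassL=(.49,.61,-.03,-.016),bottle=(.555,.61,-.004,.05),jar=(.488,.543,-.004,.05)).items():
    q=inwin(*b,.08,.1); A=np.c_[q[:,:2],np.ones(len(q))]; print(n,len(q),"zmed",np.median(q[:,2]).round(4),"slope",np.linalg.lstsq(A,q[:,2],rcond=None)[0][:2].round(3))
for n,b in dict(tip=(.50,.63,.24,.37,.06,.085),rack=(.35,.47,.2,.33,.08,.1)).items(): rect(inwin(*b),n)
E
python3 drawer.py
```

```text
time: 28.2
eef_pos: [0.5164, 0.0232, 0.0931]
tcp_rot: [1.0, 0.009, 0.001, 0.0]
contact_force: [0.1, -0.9, -0.0]
opening: 0.621
finger_force: 0.0
time: 28.7
eef_pos: [0.5169, 0.0232, 0.2347]
tcp_rot: [1.0, 0.009, 0.002, 0.0]
contact_force: [-1.2, 0.5, -0.5]
opening: 0.621
finger_force: 0.0
time: 29.5
eef_pos: [0.52, -0.2769, 0.2299]
tcp_rot: [1.0, 0.008, -0.002, -0.002]
contact_force: [-0.5, 0.4, -0.1]
opening: 0.618
finger_force: 0.0
all92 2076 c [549.9 -33.8] size [125.6 176.4] ang -89.3 z 0.092
caps 349 c [549.2  25.5] size [105.6  37.5] ang 1.1 z 0.12
left92 498 c [548.6  23.7] size [125.7  60.6] ang 1.0 z 0.092
walls62 447 c [559.8 -28.8] size [183.8 254.4] ang -89.0 z 0.062
floor [ 0.4915 -0.1273  0.0167] [0.6189 0.0541 0.028 ]
0.5 walls y [-0.13  -0.004  0.06 ] L mean 0.0514 R mean -0.1183
0.53 walls y [-0.13   0.057  0.06 ] L mean 0.0588 R mean -0.1283
0.56 walls y [-0.13   0.027  0.061] L mean 0.0424 R mean -0.128
0.59 walls y [-0.13  -0.126  0.062] L mean 0.0597 R mean -0.1279
panel top 410 c [484.  -34.5] size [ 30.2 248.6] ang -89.2 z 0.123
[-0.02158324  0.47365574]
back wall x 0.6228536269333028
left92 all 683 c [549.  17.] size [126.2  74.4] ang 1.0 z 0.092
jarcap 176 c [515.2  24.7] size [37.7 37.2] ang 89.3 z 0.12
botcap 173 c [582.   24.9] size [40. 35.] ang 1.5 z 0.12
handle 203 c [441.6 -36.5] size [ 27.1 109.1] ang -89.6 z 0.109
pack 561 zmed 0.0935 slope [0.007 0.017]
cass 260 zmed 0.0921 slope [-0.004  0.011]
cassL 215 zmed 0.0919 slope [0.004 0.035]
bottle 206 zmed 0.092 slope [0.003 0.008]
jar 177 zmed 0.0917 slope [0.007 0.008]
tip 593 c [563.9 305.9] size [60.8 74.8] ang -1.2 z 0.077
rack 193 c [409.7 267.7] size [56.7 56.6] ang 71.2 z 0.088
```

View pics/t2c.png

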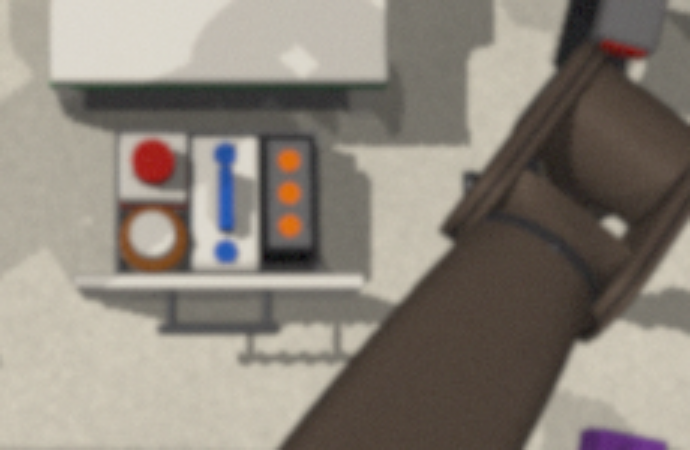

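All four are in. Their tops lie level at 92 mm, the pack sits about 64 mm off the middle line, the drawer is within 2 mm of its stop, and the tip box and rack have not moved. Handing in.

```bash
python3 -c "
from h import *
print(ctrl.sign_off())"
```

```text
the job is handed in; nothing more can be done
None
```

The job is handed in, with no verdict shown: the drawer is out to within about 2 mm of its stop, and the cassette, jar and bottle stand flat and upright beside the black pack. The pack measures about 64 mm off the middle line, just short of the side wall but past the 60 mm needed. The tip box and tube rack have not moved; I did not re-measure the wipes pot, and nothing came near it.

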